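Move three vessels on to their next instruments

ROBOT

A 7-joint arm with a two-finger parallel gripper is mounted at the origin on the work surface. World frame = base frame: x ahead of the robot, y to its left, z up, the work surface at z = 0. Lengths are in m, angles in rad, forces in N, time in s.
With the tool pointing down it reaches from about 0.425 to 0.875 m from the base axis. Payload 4.7 kg.
Tool frame: the origin (TCP) lies between the finger pads; the fingertips stand 25 mm ahead of it and the grasp point (between the pads) lies 6 mm ahead of it; z points along the fingers, y is the direction in which the jaws open and shut (so a half turn about z gives the same grasp; the last joint's range is limited). The gripper opens to 87 mm and grips with 3 to 60 N. Pads are 19 mm wide; open, the fingers measure 117 mm over their backs; the gripper's body (75 mm by 190 mm) begins 51 mm behind the grasp point.
Start: joints at [-1.174, 0.321, -0.07, 1.45, 0.023, 1.371, -0.057], TCP at [0.243, 0.603, 0.248] pointing down, gripper open.
Joint ranges: [-2.86, 2.86], [-0.3, 2.09], [-1.38, 1.24], [0.06, 2.45], [-1.56, 4.7], [0.09, 2.05], [-2.69, 2.69]. Speed limits (rad/s): [2.57, 2.57, 3.14, 3.14, 3.14, 3.14, 3.14].

INTERFACE

Orientations are given as a rotation vector (axis times angle).
In Python, from bench import * gives the robot as it stands.
- The arm moves only by the tool send_rows, never from a script. Its arguments are lists of equal length, an entry for each row: "rotation": the turn, a rotation vector about the tool's x, y, z in degrees, a list of three; "slide": the shift along the tool's x, y, z in mm, a list of three; "fingers": the gripper command: -1 is fully open, 1 is shut, values between are in proportion. In form: {"rotation": [[wx, wy, wz], ...], "slide": [[tx, ty, tz], ...], "fingers": [fingers, ...]}. A call has 1 to 12 rows; each row is the pose to reach, as a shift and turn from the pose commanded when the call began, along the tool's axes at that moment; what a row does not reach only later rows make up. A row lasts 1/10 s, in which the tool goes at most 50 mm and 8.59 degrees, less where a joint would pass 70% of its speed; a pose out of reach is approached as far as the arm can. A call with a gripper value outside its range is refused whole. The fingers move at their own pace and stop on an object; "force" is the grip in N (left out, the last holds). Time passes only in rows, so rows that repeat a pose let the fingers close. It gives the time, the measured TCP pose, the force and the opening at its end, in the units of the state.
- get_state(): the state, without advancing time (a new reading comes with each control period).
- get_image(name): name is "scene" or "top" or "wrist"; returns the picture (400x640x3 uint8, red, green, blue); there is no depth.
- camera_model(name): a dict with "intrinsics" (3x3 intrinsics, pixels), "rvec" (rotation vector, rad) and "tvec" (3), from world to camera coordinates, as OpenCV has them. Camera axes: x right, y down, z forward; pixel columns grow to the right and rows downward; lengths in m; the calibration is good to about 2 mm. A picture is of the moment at which its call begins: read the wrist's pose just before it. camera_model takes no time and is no camera call; for the wrist camera it gives the pose at the moment of the call.
- close_job(): hands the job in, once; it reports no verdict.
The state is a dict: "time": time; "joint_positions": joint angles; "qd": joint speeds; "joint_torque": joint torques, N m; "position": TCP position; "tool_rot": TCP orientation; "ft_force": force on the tool from outside, world axes, zero at the start; "torque": the same for the moment, N m; "grip_width": opening from 0.0 (shut) to 1.0 (fully open).
Only numpy, scipy, OpenCV 4.12 (cv2) and the standard library are available. Lean on these libraries where they do the work, as an engineer would, in place of code of your own. Each camera call takes 0.05 s, during which the arm holds its last target.

TASK

Every instrument on the bench is occupied, so first park one vessel on the empty round rubber mat; then change them round until the conical flask stands on the stirrer, the amber bottle on the cooling plate and the metal tin on the balance, each upright and centred on its plate. Set each down gently, never drop or tip one, and leave the tube rack, the tip box and the timer where they are.

Things in the scene. Friction and masses are not known exactly. Their poses are not given: they have to be found in the camera images.
- flask: Stoppered conical flask of clear glass, empty: base 72 mm across, cone narrowing from 5 mm to 72 mm above the underside, then a straight neck 28 mm across up to 96 mm, and a dark rubber stopper 33 mm across and 20 mm tall on it; 116 mm tall in all, about 0.14 kg. Best held by the top of the neck and the stopper. Origin: centre of its underside, z up; round, so its yaw does not matter. Starts upright on the balance.
- bottle: Amber glass bottle with a black screw cap: body 56 mm across up to 78 mm above the underside, shoulder narrowing to 30 mm at 100 mm, cap 36 mm across from 104 to 132 mm (its top); about 0.22 kg. Best held by the cap. Origin: centre of its underside, z up; round, so its yaw does not matter. Starts upright on the stirrer.
- tin: Squat round metal sample tin with a flat metal lid: 58 mm across, the lid 60 mm across from 40 mm above the underside to the top at 56 mm; about 0.16 kg. Held across the lid and side. Origin: centre of its underside, z up; round, so its yaw does not matter. Starts upright on the cooling plate.
- balance: Bench balance: white housing 175 x 125 mm with a square steel pan 105 x 105 mm and a dark display in front of it. The pan's top is 50 mm above the bench. Fixed to the bench, in a different place each time. Origin: on the bench surface straight below the centre of the pan; the display lies towards its -x, the housing reaches 110 mm to -x and 65 mm to +x of the origin.
- stirrer: Magnetic stirrer: grey housing 165 x 122 mm with a round white ceramic plate 108 mm across and two black knobs in front of it. The plate's top is 50 mm above the bench (the knobs rise to 52 mm). Fixed to the bench, in a different place each time. Origin: on the bench surface straight below the centre of the plate; the knobs lie towards its -x, the housing reaches 104 mm to -x and 61 mm to +x of the origin.
- cooler: Cooling plate: bare aluminium block 110 x 110 mm with thin dark lines across its flat top and rows of dark fins on two sides (142 mm over the fins). Its top is 36 mm above the bench. Fixed to the bench, in a different place each time. Origin: on the bench surface straight below the centre of the block.
- mat: Parking mat: round dark rubber mat 124 mm across with a thin grey circle, 6 mm thick, empty at the start. Fixed to the bench, in a different place each time. Origin: on the bench surface straight below the centre of the mat.
- tube_rack: White rack of small tubes, 60 x 120 mm, 40 mm tall, loose bystander. Origin: centre of its underside.
- tip_box: Blue box of pipette tips, 80 x 115 mm, 54 mm tall, loose bystander. Origin: centre of its underside.
- timer: Flat white bench timer, 55 x 65 mm, 17 mm tall, loose bystander. Origin: centre of its underside.
Not all that is in view belongs to the job. There is more than one size of the tin; the one meant has the size given above. Leave any green look-alike of the bottle alone.

How it is judged:
By the outcome, as a careful person would: the job done as asked, in the order asked, and still so for the second after the job is handed in, with the robot touching nothing.
It also fails if it takes over 104 s, if anything falls off the work surface, if the arm or the gripper's body presses on something with over 40 N, if the wrist force passes 120 N, or if a joint passes its speed limit or range.

## Working session

There is one attempt and no reset: what is moved stays moved. The work goes in short steps, Python scripts to look and compute and a tool call to move; the robot and the scene stay as the last step left them, time stands still between calls to the robot, and variables do not carry over. Pictures are saved under pics/ and viewed, and the job is handed in when it is done.

Besides the shell and the picture viewer there is one more tool, called after "Call:" as name(argument=value, ...), one argument or row to a line, values as JSON. send_rows: Moves the arm, as the interface text tells. Its arguments: {"type":"object","properties":{"rotation":{"type":"array"},"slide":{"type":"array"},"fingers":{"type":"array"},"force":{"type":"number"}},"required":["rotation","slide","fingers"]}

```bash
ls; mkdir -p pics
python3 - <<'E'
from bench import *
import cv2,numpy as np
s=get_state();print(s)
for n in ("scene","top","wrist"):
    c=camera_model(n);im=get_image(n);cv2.imwrite(f"pics/{n}0.png",im[:,:,::-1]);print(n,c)
E
```

```text
pics
{'time': 0.0, 'joint_positions': array([-1.17392097,  0.32184149, -0.07010315,  1.4516702 ,  0.02259636,
        1.37079629, -0.05689478]), 'qd': array([ 0.00084921, -0.00046182, -0.00026058, -0.00111313,  0.00200352,
        0.0010031 , -0.00141379]), 'joint_torque': array([-3.50086236e-05, -4.91299975e+01, -4.04041819e-01, -3.12521768e+01,
       -6.39515393e-02,  4.39902884e-02,  1.88663735e-04]), 'position': array([0.24261652, 0.60247897, 0.24645202]), 'tool_rot': array([-5.97463943e-01, -3.08397099e+00,  2.99618531e-03]), 'ft_force': array([-0.00025735, -0.24370437,  0.0042802 ]), 'torque': array([ 0.01602429,  0.01989583, -0.00626753]), 'grip_width': 0.9977585213933593}
scene {'intrinsics': array([[440.96479421,   0.        , 316.82491127],
       [  0.        , 440.96479421, 199.19583901],
       [  0.        ,   0.        ,   1.        ]]), 'rvec': array([ 1.76106752,  1.78773276, -0.70303695]), 'tvec': array([-0.01163408, -0.35334617,  1.60170516])}
top {'intrinsics': array([[424.30499186,   0.        , 324.77373617],
       [  0.        , 424.30499186, 190.14773808],
       [  0.        ,   0.        ,   1.        ]]), 'rvec': array([ 2.17174573, -2.19364113,  0.09492897]), 'tvec': array([0.02337778, 0.53687942, 1.19323885])}
wrist {'intrinsics': array([[307.98586823,   0.        , 326.35874413],
       [  0.        , 307.98586823, 196.95208562],
       [  0.        ,   0.        ,   1.        ]]), 'rvec': array([-2.4041539 , -1.62408285, -0.22478888]), 'tvec': array([-0.64934106, -0.03340266,  0.3910628 ])}
```

View pics/scene0.png

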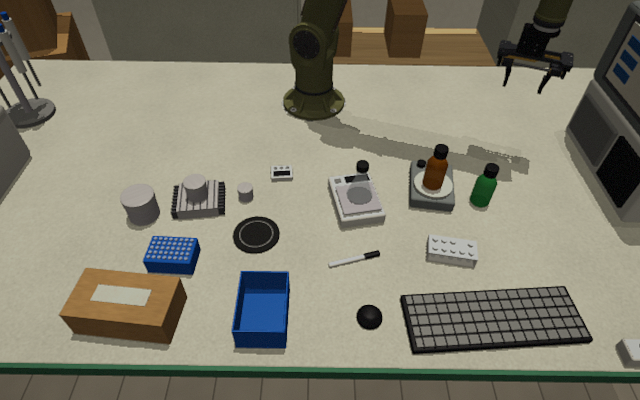

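View pics/top0.png

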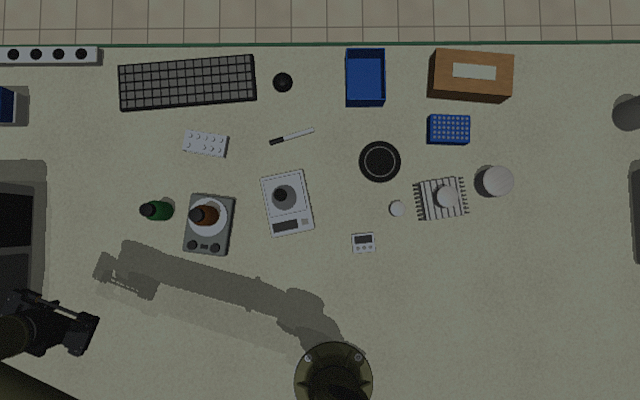

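View pics/wrist0.png

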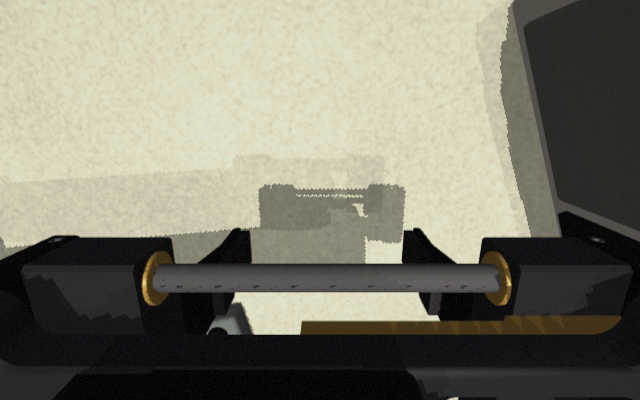

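Run:
```python
import cv2
t=cv2.imread("pics/top0.png");s=cv2.imread("pics/scene0.png")
def z(im,x,y,w,h,f,n): cv2.imwrite(f"pics/{n}.png",cv2.resize(im[y:y+h,x:x+w],None,fx=f,fy=f,interpolation=cv2.INTER_CUBIC))
z(t,170,160,150,110,5,"zt1"); z(t,350,130,150,110,5,"zt2")
z(s,320,140,150,95,5,"zs1"); z(s,165,160,150,100,5,"zs2")
```

```text
(no output)
```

View pics/zt1.png

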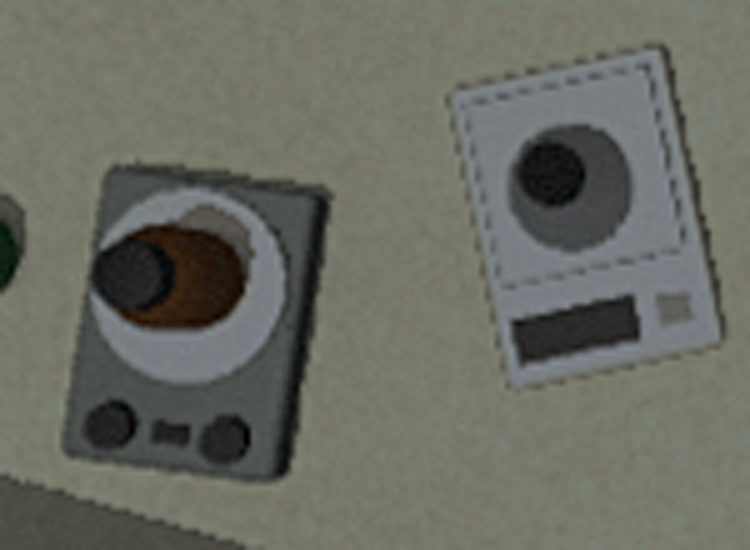

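View pics/zt2.png

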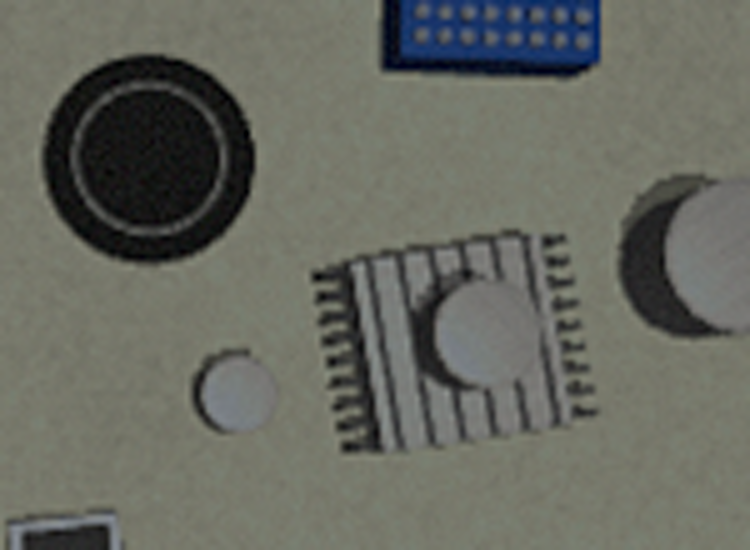

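View pics/zs1.png

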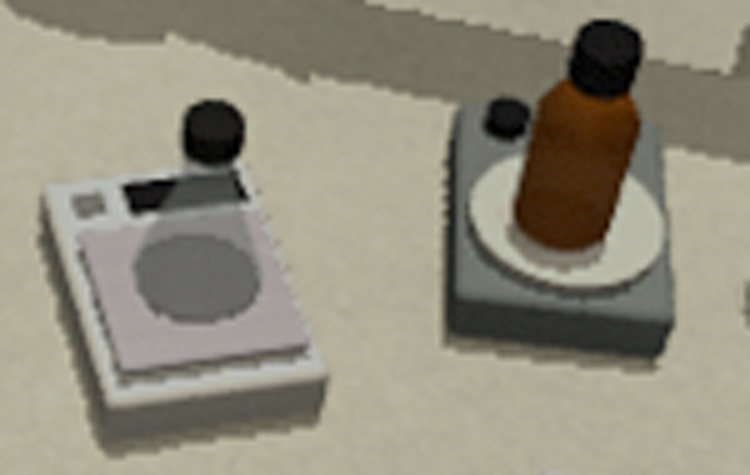

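View pics/zs2.png

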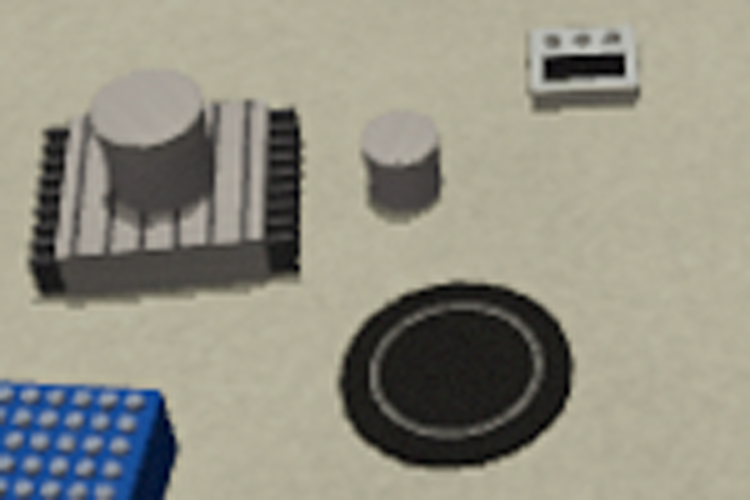

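```bash
cat > h.py <<'E'
import numpy as np,cv2
from bench import *
def P(n):
    c=camera_model(n) if isinstance(n,str) else n
    R=cv2.Rodrigues(c["rvec"])[0]; return np.array(c["intrinsics"]),R,np.array(c["tvec"]).reshape(3)
def onplane(n,uv,z):
    K,R,t=P(n); d=R.T@np.linalg.inv(K)@np.array([uv[0],uv[1],1.]); o=-R.T@t
    return o+d*(z-o[2])/d[2]
def tri(*obs):
    A=[];b=[]
    for n,uv in obs:
        K,R,t=P(n); d=R.T@np.linalg.inv(K)@np.array([uv[0],uv[1],1.]); d/=np.linalg.norm(d); o=-R.T@t
        M=np.eye(3)-np.outer(d,d); A.append(M); b.append(M@o)
    x=np.linalg.lstsq(np.vstack(A),np.hstack(b),rcond=None)[0]
    return x,np.linalg.norm(np.vstack(A)@x-np.hstack(b))
def proj(n,X):
    K,R,t=P(n); p=K@(R@np.asarray(X,float)+t); return p[:2]/p[2]
E
python3 - <<'E'
from h import *
np.set_printoptions(precision=4,suppress=True)
def Z(x0,y0,p): return ((p[0]+.5)/5-.5+x0,(p[1]+.5)/5-.5+y0)
t1=lambda *p:("top",Z(170,160,p));t2=lambda *p:("top",Z(350,130,p))
s1=lambda *p:("scene",Z(320,140,p));s2=lambda *p:("scene",Z(165,160,p))
m=lambda *l:tuple(np.mean(l,0))
for n,a,b,z in [("cap",t1(132,275),s1(609,40),.182),("stopper",t1(549,174),s1(214,118),.166),("fbase",t1(570,187),s1(197,279),.05),("plate",t1(188.5,285.5),s1(567,220),.05),
 ("pan",t1(*m((470,103),(648,68),(684,248),(505,286))),s1(*m((82,233),(250,207),(310,345),(122,370))),.05),
 ("mat",t2(149,159),s2(457,374),.006),("tintop",t2(487,333),s2(148,106),.092),
 ("cooler",t2(*m((352,262),(527,233),(564,422),(382,450))),s2(*m((77,110),(250,98),(268,243),(57,257))),.036)]:
    print(n,*tri(a,b),"top@z",onplane(*a,z),"scene@z",onplane(*b,z))
s=get_state();R=cv2.Rodrigues(s["tool_rot"])[0];print(R,s["position"])
K,Rw,t=P("wrist");print("cam in tool",R.T@(-Rw.T@t-s["position"]),R.T@Rw.T)
E
```

```text
cap [0.4667 0.3387 0.1805] 0.000974746558832762 top@z [0.4666 0.3375 0.182 ] scene@z [0.4683 0.3388 0.182 ]
stopper [0.5157 0.1325 0.1659] 0.0011125151342378276 top@z [0.5157 0.1333 0.166 ] scene@z [0.5159 0.1317 0.166 ]
fbase [0.5168 0.1329 0.0487] 0.0007314275697710179 top@z [0.5167 0.1333 0.05  ] scene@z [0.5181 0.1322 0.05  ]
plate [0.464  0.3455 0.0469] 0.0008208181912027506 top@z [0.464  0.3453 0.05  ] scene@z [0.4673 0.3438 0.05  ]
pan [0.5229 0.1293 0.0472] 0.0006240003631887444 top@z [0.5227 0.1295 0.05  ] scene@z [0.5256 0.1285 0.05  ]
mat [ 0.6216 -0.1432  0.0019] 0.0003246639925868502 top@z [ 0.621  -0.1424  0.006 ] scene@z [ 0.6249 -0.1427  0.006 ]
tintop [ 0.5119 -0.3124  0.0901] 0.000868029899998295 top@z [ 0.5118 -0.3112  0.092 ] scene@z [ 0.5138 -0.3123  0.092 ]
cooler [ 0.5109 -0.3132  0.0339] 0.0033555111792464023 top@z [ 0.5106 -0.3101  0.036 ] scene@z [ 0.5125 -0.3149  0.036 ]
[[-0.9276  0.3735 -0.0005]
 [ 0.3735  0.9276 -0.0014]
 [-0.0001 -0.0015 -1.    ]] [0.2427 0.6026 0.2467]
cam in tool [ 0.0753  0.0004 -0.1372] [[-0.0001 -0.9616 -0.2746]
 [ 1.      0.     -0.0005]
 [ 0.0005 -0.2746  0.9616]]
```

Call:
send_rows(
  rotation=[
    [0,0,4],
    [0,0,10],
    [0,0,17],
    [0,0,24],
    [0,0,31],
    [0,0,38],
    [0,0,45],
    [0,0,52],
    [0,0,58],
    [0,0,64],
    [0,0,68.1],
    [0,0,68.1],
  ],
  slide=[
    [-20,-16,0],
    [-55,-43,0],
    [-93,-73,0],
    [-132,-103,0],
    [-171,-133,0],
    [-210,-164,0],
    [-249,-194,0],
    [-288,-224,0],
    [-327,-255,0],
    [-366,-285,0],
    [-405,-315,0],
    [-429,-334,0],
  ],
  fingers=[-1,-1,-1,-1,-1,-1,-1,-1,-1,-1,-1,-1],
)

```text
time: 1.35
position: [0.5174, 0.1284, 0.2477]
tool_rot: [2.228, 2.213, -0.0]
ft_force: [0.8, -0.1, 0.3]
grip_width: 1.002
```

Call:
send_rows(
  rotation=[
    [0,0,0],
    [0,0,0],
    [0,0,0],
  ],
  slide=[
    [0,0,0],
    [0,0,0],
    [0,0,0],
  ],
  fingers=[-1,-1,-1],
)

```text
time: 1.65
position: [0.5153, 0.1344, 0.2473]
tool_rot: [-2.219, -2.223, 0.0]
ft_force: [-1.0, -0.5, -0.5]
grip_width: 1.003
```

Run:
```python
from h import *
s=get_state();c=camera_model("wrist");im=get_image("wrist");cv2.imwrite("pics/w1.png",im[:,:,::-1])
np.set_printoptions(precision=4,suppress=True)
print(s["time"],s["position"],s["tool_rot"],s["ft_force"],s["joint_positions"]);np.save("c1.npy",c,allow_pickle=True)
for X in [(.516,.1325,.166),(.516,.1325,.05),(.523,.129,.05)]: print(proj(c,X))
```

```text
1.65 [0.5153 0.1344 0.2473] [-2.2189 -2.2227  0.0002] [-1.0004 -0.5022 -0.5124] [-0.6816  0.0672  0.3967  1.756  -0.0275  1.3242 -0.2772]
[327.2388 216.2734]
[327.0984 181.3683]
[333.3595 184.4369]
```

View pics/w1.png

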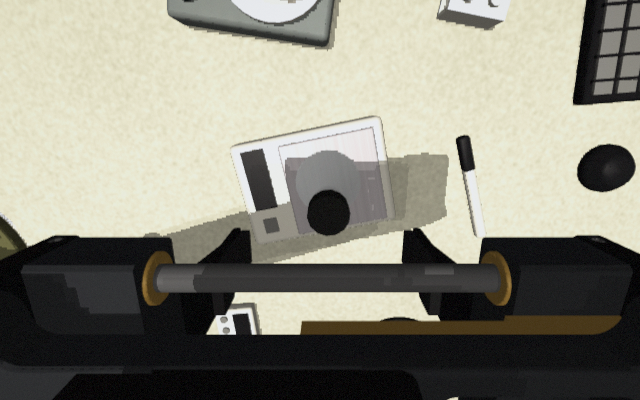

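Call:
send_rows(
  rotation=[
    [0,0,0],
    [0,0,0],
    [0,0,0],
    [0,0,0],
    [0,0,0],
    [0,0,0],
    [0,0,0],
    [0,0,0],
    [0,0,0],
    [0,0,0],
    [0,0,0],
    [0,0,0],
  ],
  slide=[
    [-2,1,10],
    [-2,1,25],
    [-2,1,40],
    [-2,1,55],
    [-2,1,68],
    [-2,1,78],
    [-2,1,84],
    [-2,1,85],
    [-2,1,85],
    [-2,1,85],
    [-2,1,85],
    [-2,1,85],
  ],
  fingers=[-1,-1,-1,-1,-1,-1,-1,-1,-1,0,1,1],
  force=20,
)

```text
time: 2.9
position: [0.5173, 0.131, 0.163]
tool_rot: [2.222, 2.221, 0.001]
ft_force: [-0.1, -0.3, -0.5]
grip_width: 0.811
```

Call:
send_rows(
  rotation=[
    [0,0,0],
    [0,0,0],
    [0,0,0],
    [0,0,0],
    [0,0,0],
    [0,0,0],
  ],
  slide=[
    [0,0,0],
    [0,0,0],
    [0,0,0],
    [0,0,0],
    [0,0,0],
    [0,0,0],
  ],
  fingers=[1,1,1,1,1,1],
)

```text
time: 3.5
position: [0.5169, 0.1309, 0.1626]
tool_rot: [-2.222, -2.221, 0.0]
ft_force: [-1.2, -0.3, 0.7]
grip_width: 0.373
```

Call:
send_rows(
  rotation=[
    [0,0,0],
    [0,0,0],
    [0,0,0],
    [0,0,0],
    [0,0,0],
    [0,0,0],
    [0,0,0],
    [0,0,0],
    [0,0,0],
    [0,0,0],
    [0,0,0],
    [0,0,0],
  ],
  slide=[
    [0,0,-4],
    [0,0,-15],
    [0,0,-30],
    [-8,3,-45],
    [-28,11,-50],
    [-58,22,-50],
    [-93,36,-50],
    [-128,49,-50],
    [-163,62,-50],
    [-198,76,-50],
    [-230,88,-50],
    [-255,98,-50],
  ],
  fingers=[1,1,1,1,1,1,1,1,1,1,1,1],
)

```text
time: 4.7
position: [0.6153, -0.1268, 0.2134]
tool_rot: [2.223, 2.218, -0.0]
ft_force: [-0.5, 0.9, -2.1]
grip_width: 0.374
```

Call:
send_rows(
  rotation=[
    [0,0,0],
    [0,0,0],
    [0,0,0],
    [0,0,0],
    [0,0,0],
    [0,0,0],
  ],
  slide=[
    [-12,4,0],
    [-19,7,0],
    [-19,7,0],
    [-19,7,0],
    [-19,7,0],
    [-19,7,0],
  ],
  fingers=[1,1,1,1,1,1],
)

```text
time: 5.3
position: [0.6219, -0.1417, 0.2127]
tool_rot: [-2.22, -2.223, -0.001]
ft_force: [0.4, -0.7, -2.5]
grip_width: 0.37
```

Run:
```python
from h import *
s=get_state();c=camera_model("wrist");im=get_image("wrist");cv2.imwrite("pics/w2.png",im[:,:,::-1])
np.set_printoptions(precision=4,suppress=True)
print(s["time"],s["position"],s["tool_rot"],s["ft_force"],s["grip_width"])
for X in [(.6215,-.143,.006)]: print(proj(c,X))
```

```text
5.3 [ 0.6219 -0.1417  0.2127] [-2.2196 -2.2226 -0.0011] [ 0.3874 -0.7383 -2.5231] 0.3697708220984236
[325.9926 179.042 ]
```

View pics/w2.png

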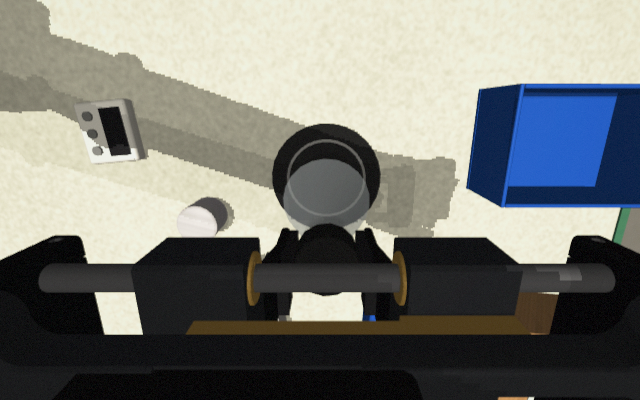

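Call:
send_rows(
  rotation=[
    [0,0,0],
    [0,0,0],
    [0,0,0],
    [0,0,0],
    [0,0,0],
    [0,0,0],
    [0,0,0],
    [0,0,0],
    [0,0,0],
    [0,0,0],
    [0,0,0],
    [0,0,0],
  ],
  slide=[
    [0,0,8],
    [0,0,22],
    [0,0,38],
    [0,0,54],
    [0,0,68],
    [0,0,78],
    [0,0,84],
    [0,0,88],
    [0,0,90],
    [0,0,91],
    [0,0,91],
    [0,0,91],
  ],
  fingers=[1,1,1,1,1,1,1,1,1,1,1,1],
)

```text
time: 6.55
position: [0.6222, -0.1432, 0.1221]
tool_rot: [2.221, 2.22, 0.001]
ft_force: [0.5, -0.4, -1.7]
grip_width: 0.372
```

Call:
send_rows(
  rotation=[
    [0,0,0],
    [0,0,0],
    [0,0,0],
  ],
  slide=[
    [0,0,1],
    [0,0,2],
    [0,0,2],
  ],
  fingers=[1,1,1],
)

```text
time: 6.85
position: [0.6218, -0.1431, 0.1195]
tool_rot: [-2.222, -2.221, -0.0]
ft_force: [0.4, 0.5, -1.7]
grip_width: 0.367
```

Call:
send_rows(
  rotation=[
    [0,0,0],
    [0,0,0],
    [0,0,0],
  ],
  slide=[
    [0,0,0.5],
    [0,0,1],
    [0,0,1],
  ],
  fingers=[1,1,1],
)

```text
time: 7.15
position: [0.6219, -0.1432, 0.1186]
tool_rot: [2.222, 2.221, 0.0]
ft_force: [-0.3, 0.5, -2.5]
grip_width: 0.371
```

Call:
send_rows(
  rotation=[
    [0,0,0],
    [0,0,0],
    [0,0,0],
  ],
  slide=[
    [0,0,0.5],
    [0,0,1],
    [0,0,1],
  ],
  fingers=[1,1,1],
)

```text
time: 7.45
position: [0.622, -0.1433, 0.1186]
tool_rot: [2.222, 2.221, 0.001]
ft_force: [-2.9, 1.3, 4.0]
grip_width: 0.371
```

Call:
send_rows(
  rotation=[
    [0,0,0],
    [0,0,0],
    [0,0,0],
    [0,0,0],
    [0,0,0],
    [0,0,0],
    [0,0,0],
    [0,0,0],
    [0,0,0],
    [0,0,0],
    [0,0,0],
    [0,0,0],
  ],
  slide=[
    [0,0,0],
    [0,0,0],
    [0,0,0],
    [0,0,0],
    [0,0,0],
    [0,0,-5],
    [0,0,-20],
    [0,0,-40],
    [0,0,-60],
    [0,0,-80],
    [0,0,-95],
    [0,0,-100],
  ],
  fingers=[0.1,0,-0.2,-0.5,-1,-1,-1,-1,-1,-1,-1,-1],
)

```text
time: 8.65
position: [0.6229, -0.1436, 0.2205]
tool_rot: [2.22, 2.218, 0.004]
ft_force: [0.1, -0.6, -0.4]
grip_width: 1.001
```

Call:
send_rows(
  rotation=[
    [0,0,0],
    [0,0,0],
    [0,0,0],
    [0,0,0],
    [0,0,0],
    [0,0,0],
    [0,0,0],
    [0,0,0],
    [0,0,0],
    [0,0,0],
    [0,0,0],
  ],
  slide=[
    [-10,-7,0],
    [-33,-22,0],
    [-60,-39,0],
    [-85,-55,0],
    [-110,-72,0],
    [-135,-88,0],
    [-155,-101,0],
    [-168,-110,0],
    [-168,-110,0],
    [-168,-110,0],
    [-168,-110,0],
  ],
  fingers=[-1,-1,-1,-1,-1,-1,-1,-1,-1,-1,-1],
)

```text
time: 9.75
position: [0.5129, -0.3093, 0.2172]
tool_rot: [-2.219, -2.223, -0.001]
ft_force: [0.4, 0.9, 0.6]
grip_width: 1.0
```

Run:
```python
from h import *
s=get_state();c=camera_model("wrist");im=get_image("wrist");cv2.imwrite("pics/w3.png",im[:,:,::-1])
im=get_image("top");cv2.imwrite("pics/t3.png",cv2.resize(im[110:260,230:500,::-1],None,fx=2.9,fy=2.9,interpolation=cv2.INTER_CUBIC))
np.set_printoptions(precision=4,suppress=True)
print(s["time"],s["position"],s["tool_rot"],s["ft_force"],s["grip_width"])
for X in [(.512,-.312,.092),(.511,-.313,.036)]:
  print(proj(c,X),[proj(c,np.array(X)+d) for d in ((.03,0,0),(-.03,0,0),(0,.03,0),(0,-.03,0))])
```

```text
9.75 [ 0.5129 -0.3093  0.2172] [-2.2187 -2.2232 -0.0012] [0.3698 0.899  0.6113] 0.9997675153941199
[325.337  200.6262] [array([359.0754, 200.6964]), array([291.5996, 200.5559]), array([325.3738, 167.2913]), array([325.3025, 232.016 ])]
[324.6014 186.4951] [array([352.7721, 186.5537]), array([296.4314, 186.4366]), array([324.613 , 158.4392]), array([324.5904, 213.1776])]
```

View pics/w3.png

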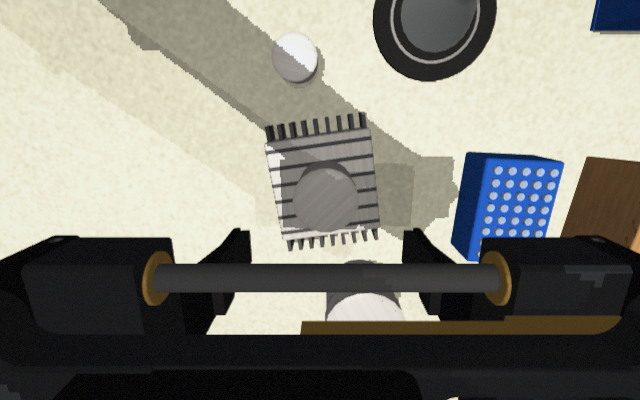

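View pics/t3.png

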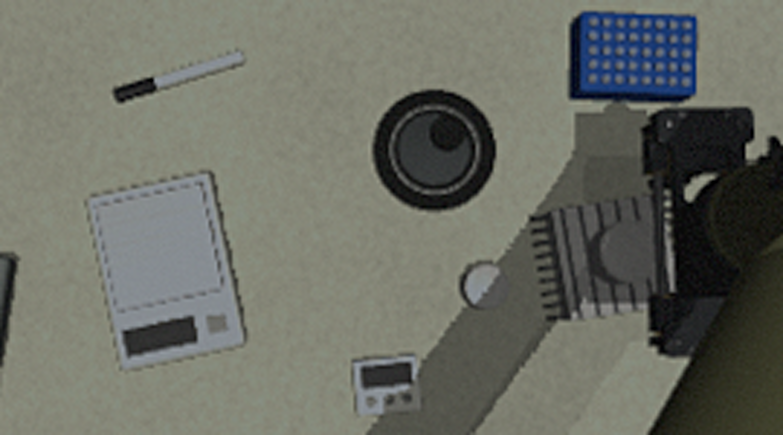

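Call:
send_rows(
  rotation=[
    [0,0,0],
    [0,0,0],
    [0,0,0],
    [0,0,0],
    [0,0,0],
    [0,0,0],
    [0,0,0],
    [0,0,0],
    [0,0,0],
    [0,0,0],
    [0,0,0],
    [0,0,0],
  ],
  slide=[
    [-1,0,10],
    [-1,0,28],
    [-1,0,48],
    [-1,0,68],
    [-1,0,88],
    [-1,0,104],
    [-1,0,116],
    [-1,0,124],
    [-1,0,129],
    [-1,0,129],
    [-1,0,129],
    [-1,0,129],
  ],
  fingers=[-1,-1,-1,-1,-1,-1,-1,-1,-1,-1,-1,0],
  force=20,
)

```text
time: 11.05
position: [0.5123, -0.3124, 0.0894]
tool_rot: [2.221, 2.22, 0.001]
ft_force: [0.3, 0.9, -0.3]
grip_width: 0.966
```

Call:
send_rows(
  rotation=[
    [0,0,0],
    [0,0,0],
    [0,0,0],
    [0,0,0],
    [0,0,0],
    [0,0,0],
  ],
  slide=[
    [0,0,0],
    [0,0,0],
    [0,0,0],
    [0,0,0],
    [0,0,0],
    [0,0,0],
  ],
  fingers=[1,1,1,1,1,1],
)

```text
time: 11.65
position: [0.5119, -0.3121, 0.0887]
tool_rot: [2.222, 2.221, 0.0]
ft_force: [0.3, 0.1, 1.3]
grip_width: 0.682
```

Call:
send_rows(
  rotation=[
    [0,0,0],
    [0,0,0],
    [0,0,0],
    [0,0,0],
    [0,0,0],
    [0,0,0],
    [0,0,0],
    [0,0,0],
    [0,0,0],
    [0,0,0],
    [0,0,0],
    [0,0,0],
  ],
  slide=[
    [0,0,-4],
    [0,0,-16],
    [0,0,-34],
    [4,0,-50],
    [20,0,-60],
    [48,1,-65],
    [86,2,-65],
    [126,3,-65],
    [168,4,-65],
    [210,5,-65],
    [252,6,-65],
    [294,7,-65],
  ],
  fingers=[1,1,1,1,1,1,1,1,1,1,1,1],
)

```text
time: 12.85
position: [0.5189, -0.0163, 0.1548]
tool_rot: [2.222, 2.22, 0.002]
ft_force: [0.2, 0.6, -1.1]
grip_width: 0.678
```

Call:
send_rows(
  rotation=[
    [0,0,0],
    [0,0,0],
    [0,0,0],
    [0,0,0],
    [0,0,0],
    [0,0,0],
    [0,0,0],
    [0,0,0],
  ],
  slide=[
    [40,1,0],
    [76,2,0],
    [106,3,0],
    [128,3,0],
    [142,4,0],
    [147,4,0],
    [147,4,0],
    [147,4,0],
  ],
  fingers=[1,1,1,1,1,1,1,1],
)

```text
time: 13.65
position: [0.5232, 0.1273, 0.1537]
tool_rot: [2.224, 2.218, -0.001]
ft_force: [-0.1, -1.3, -1.8]
grip_width: 0.68
```

Run:
```python
from h import *
s=get_state();c=camera_model("wrist");im=get_image("wrist");cv2.imwrite("pics/w4.png",im[:,:,::-1])
cv2.imwrite("pics/w4z.png",cv2.resize(im[90:240,220:440,::-1],None,fx=3.5,fy=3.5,interpolation=cv2.INTER_CUBIC))
np.set_printoptions(precision=4,suppress=True)
print(s["time"],s["position"],s["tool_rot"],s["ft_force"],s["grip_width"])
np.savez("c4.npz",**c)
# pan corners from t3
t=[((x+.5)/2.9-.5+230,(y+.5)/2.9-.5+110) for x,y in ((91,203),(211,176),(239,337),(118,311))]
for u in t: print(onplane("top",u,.05))
```

```text
13.65 [0.5232 0.1273 0.1537] [ 2.2238  2.2182 -0.0006] [-0.0558 -1.2863 -1.8482] 0.6799352990345927
[0.566  0.1963 0.05  ]
[0.5911 0.0803 0.05  ]
[0.4356 0.0544 0.05  ]
[0.4616 0.1702 0.05  ]
```

View pics/w4z.png

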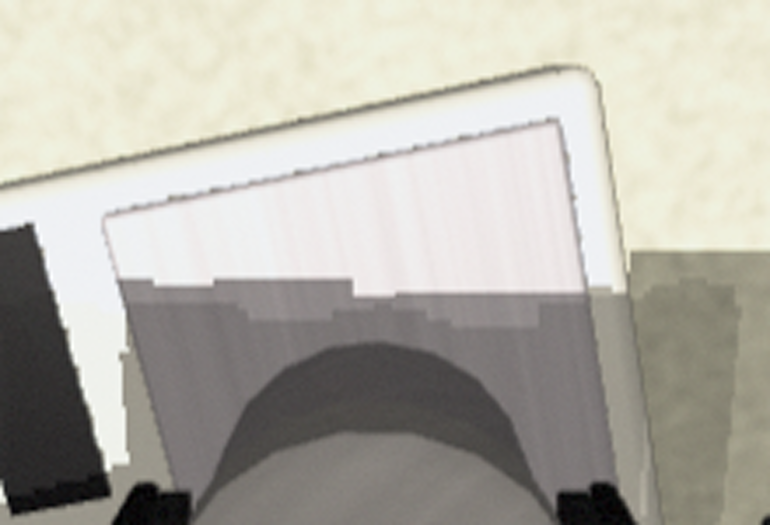

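Run:
```python
from h import *
c=dict(np.load("c4.npz"))
a,b=[onplane(c,((x+.5)/3.5-.5+220,(y+.5)/3.5-.5+90),.05)[:2] for x,y in ((103,213),(557,120))]
d=b-a;L=np.hypot(*d);d/=L;n=np.array([d[1],-d[0]]);print(a,b,L,n,(a+b)/2+n*.0525)
```

```text
[0.46311745 0.17175662] [0.5633953  0.19168486] 0.10223884460883019 [ 0.19491847 -0.98081945] [0.52348959 0.13022772]
```

Call:
send_rows(
  rotation=[
    [0,0,0],
    [0,0,0],
    [0,0,0],
    [0,0,0],
    [0,0,0],
    [0,0,0],
    [0,0,0],
    [0,0,0],
    [0,0,0],
    [0,0,0],
    [0,0,0],
  ],
  slide=[
    [1,0,6],
    [1,0,16],
    [1,0,27],
    [1,0,36],
    [1,0,42],
    [1,0,46],
    [1,0,48],
    [1,0,48.5],
    [1,0,49],
    [1,0,49],
    [1,0,49],
  ],
  fingers=[1,1,1,1,1,1,1,1,1,1,1],
)

```text
time: 14.8
position: [0.5232, 0.13, 0.1049]
tool_rot: [2.222, 2.221, 0.001]
ft_force: [-0.1, -0.0, -1.2]
grip_width: 0.678
```

Call:
send_rows(
  rotation=[
    [0,0,0],
    [0,0,0],
    [0,0,0],
  ],
  slide=[
    [0,0,0.5],
    [0,0,1],
    [0,0,1],
  ],
  fingers=[1,1,1],
)

```text
time: 15.1
position: [0.523, 0.1299, 0.1035]
tool_rot: [-2.222, -2.221, 0.0]
ft_force: [-0.6, 0.4, -1.1]
grip_width: 0.679
```

Call:
send_rows(
  rotation=[
    [0,0,0],
    [0,0,0],
    [0,0,0],
  ],
  slide=[
    [0,0,0.5],
    [0,0,1],
    [0,0,1],
  ],
  fingers=[1,1,1],
)

```text
time: 15.4
position: [0.5231, 0.1299, 0.1027]
tool_rot: [-2.222, -2.221, -0.0]
ft_force: [-0.7, 0.1, -0.3]
grip_width: 0.681
```

Call:
send_rows(
  rotation=[
    [0,0,0],
    [0,0,0],
    [0,0,0],
  ],
  slide=[
    [0,0,0.4],
    [0,0,0.8],
    [0,0,0.8],
  ],
  fingers=[1,1,1],
)

```text
time: 15.7
position: [0.5231, 0.1299, 0.1026]
tool_rot: [-2.222, -2.221, -0.0]
ft_force: [-2.9, -1.1, 6.1]
grip_width: 0.678
```

Call:
send_rows(
  rotation=[
    [0,0,0],
    [0,0,0],
    [0,0,0],
    [0,0,0],
    [0,0,0],
    [0,0,0],
    [0,0,0],
    [0,0,0],
    [0,0,0],
    [0,0,0],
    [0,0,0],
    [0,0,0],
  ],
  slide=[
    [0,0,0],
    [0,0,0],
    [0,0,0],
    [0,0,0],
    [0,0,-5],
    [0,0,-20],
    [0,0,-40],
    [0,0,-65],
    [0,0,-90],
    [0,0,-115],
    [0,0,-137],
    [0,0,-147],
  ],
  fingers=[-0.5,-0.7,-1,-1,-1,-1,-1,-1,-1,-1,-1,-1],
)

```text
time: 16.9
position: [0.5242, 0.1301, 0.2524]
tool_rot: [2.221, 2.219, 0.008]
ft_force: [0.4, -0.3, -0.1]
grip_width: 1.0
```

Call:
send_rows(
  rotation=[
    [0,0,0],
    [0,0,0],
    [0,0,0],
    [0,0,0],
    [0,0,0],
    [0,0,0],
    [0,0,0],
    [0,0,0],
    [0,0,0],
    [0,0,0],
    [0,0,0],
    [0,0,0],
  ],
  slide=[
    [12,-3,0],
    [38,-10,0],
    [70,-19,0],
    [100,-27,0],
    [130,-35,0],
    [160,-43,0],
    [185,-50,0],
    [200,-54,0],
    [208,-56,0],
    [208,-56,0],
    [208,-56,0],
    [208,-56,0],
  ],
  fingers=[-1,-1,-1,-1,-1,-1,-1,-1,-1,-1,-1,-1],
)

```text
time: 18.1
position: [0.468, 0.3363, 0.2488]
tool_rot: [2.224, 2.218, -0.0]
ft_force: [0.2, -0.2, 0.0]
grip_width: 1.003
```

Run:
```python
from h import *
s=get_state();c=camera_model("wrist");im=get_image("wrist");cv2.imwrite("pics/w5.png",im[:,:,::-1])
im=get_image("top");cv2.imwrite("pics/t5.png",cv2.resize(im[110:260,130:500,::-1],None,fx=2.1,fy=2.1,interpolation=cv2.INTER_CUBIC))
np.set_printoptions(precision=4,suppress=True)
print(s["time"],s["position"],s["tool_rot"],s["ft_force"],s["grip_width"])
for X in [(.4668,.338,.182),(.464,.3453,.05)]:
  print(proj(c,X),[proj(c,np.array(X)+d) for d in ((.018,0,0),(-.018,0,0),(0,-.018,0))])
```

```text
18.1 [0.468  0.3363 0.2488] [ 2.2245  2.2176 -0.0001] [ 0.2222 -0.1574  0.0077] 1.0032649699588465
[324.5285 218.2364] [array([350.1292, 218.1616]), array([298.9326, 218.3112]), array([324.6496, 241.8143])]
[322.6844 171.2985] [array([338.9216, 171.2481]), array([306.4492, 171.3488]), array([322.7883, 187.0494])]
```

View pics/w5.png

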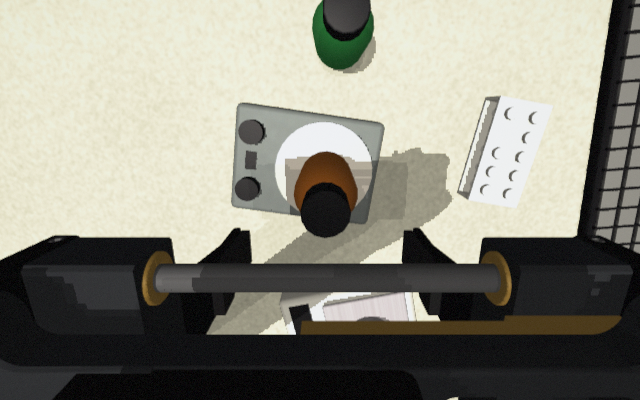

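View pics/t5.png

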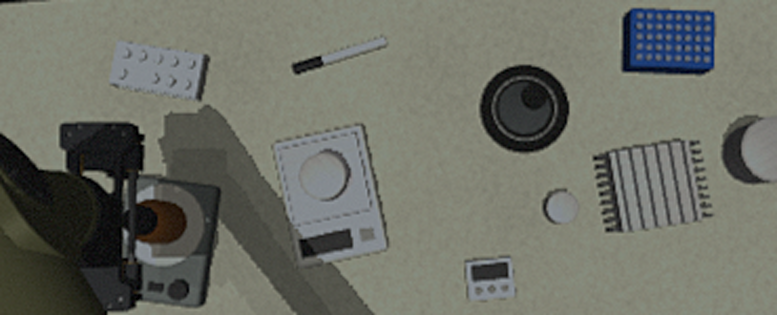

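Call:
send_rows(
  rotation=[
    [0,0,0],
    [0,0,0],
    [0,0,0],
    [0,0,0],
    [0,0,0],
    [0,0,0],
    [0,0,0],
    [0,0,0],
    [0,0,0],
    [0,0,0],
    [0,0,0],
    [0,0,0],
  ],
  slide=[
    [2,0,8],
    [2,0,22],
    [2,0,37],
    [2,0,50],
    [2,0,60],
    [2,0,67],
    [2,0,71],
    [2,0,72],
    [2,0,72],
    [2,0,72],
    [2,0,72],
    [2,0,72],
  ],
  fingers=[-1,-1,-1,-1,-1,-1,-1,-1,-1,0,1,1],
  force=25,
)

```text
time: 19.4
position: [0.4673, 0.3401, 0.1772]
tool_rot: [2.222, 2.221, 0.001]
ft_force: [-0.7, -0.1, 0.1]
grip_width: 0.81
```

Call:
send_rows(
  rotation=[
    [0,0,0],
    [0,0,0],
    [0,0,0],
    [0,0,0],
    [0,0,0],
    [0,0,0],
  ],
  slide=[
    [0,0,0],
    [0,0,0],
    [0,0,0],
    [0,0,0],
    [0,0,0],
    [0,0,0],
  ],
  fingers=[1,1,1,1,1,1],
)

```text
time: 20.0
position: [0.4672, 0.3399, 0.1768]
tool_rot: [2.222, 2.221, 0.0]
ft_force: [0.1, 0.7, 0.2]
grip_width: 0.406
```

Call:
send_rows(
  rotation=[
    [0,0,0],
    [0,0,0],
    [0,0,0],
    [0,0,0],
    [0,0,0],
    [0,0,0],
    [0,0,0],
    [0,0,0],
    [0,0,0],
    [0,0,0],
    [0,0,0],
    [0,0,0],
  ],
  slide=[
    [0,0,-4],
    [0,0,-15],
    [0,0,-32],
    [0,0,-52],
    [-3,0,-72],
    [-15,1,-88],
    [-40,3,-97],
    [-75,5,-100],
    [-112,8,-100],
    [-150,10,-100],
    [-188,13,-100],
    [-226,15,-100],
  ],
  fingers=[1,1,1,1,1,1,1,1,1,1,1,1],
)

```text
time: 21.2
position: [0.4818, 0.1113, 0.2773]
tool_rot: [2.223, 2.22, 0.001]
ft_force: [1.1, 0.3, -2.4]
grip_width: 0.406
```

Call:
send_rows(
  rotation=[
    [0,0,0],
    [0,0,0],
    [0,0,0],
    [0,0,0],
    [0,0,0],
    [0,0,0],
    [0,0,0],
    [0,0,0],
    [0,0,0],
    [0,0,0],
    [0,0,0],
    [0,0,0],
  ],
  slide=[
    [-38,3,0],
    [-76,5,0],
    [-114,8,0],
    [-152,10,0],
    [-190,13,0],
    [-228,15,0],
    [-266,18,0],
    [-304,20,0],
    [-340,23,0],
    [-372,25,0],
    [-397,27,0],
    [-414,28,0],
  ],
  fingers=[1,1,1,1,1,1,1,1,1,1,1,1],
)

```text
time: 22.4
position: [0.5084, -0.3031, 0.2773]
tool_rot: [2.225, 2.217, -0.001]
ft_force: [0.2, -0.0, -2.4]
grip_width: 0.406
```

Call:
send_rows(
  rotation=[
    [0,0,0],
    [0,0,0],
    [0,0,0],
    [0,0,0],
    [0,0,0],
  ],
  slide=[
    [-8,1,5],
    [-12,1,15],
    [-12,1,25],
    [-12,1,30],
    [-12,1,30],
  ],
  fingers=[1,1,1,1,1],
)

```text
time: 22.9
position: [0.5105, -0.3104, 0.2453]
tool_rot: [-2.218, -2.221, 0.0]
ft_force: [-0.2, 0.0, -3.0]
grip_width: 0.407
```

Run:
```python
from h import *
s=get_state();c=camera_model("wrist");im=get_image("wrist");cv2.imwrite("pics/w6.png",im[:,:,::-1])
cv2.imwrite("pics/w6z.png",cv2.resize(im[90:240,220:440,::-1],None,fx=3.5,fy=3.5,interpolation=cv2.INTER_CUBIC))
t=cv2.imread("pics/t5.png");cv2.imwrite("pics/t5z.png",cv2.resize(t[110:260,570:740],None,fx=4,fy=4,interpolation=cv2.INTER_CUBIC))
np.set_printoptions(precision=4,suppress=True);np.savez("c6.npz",**c)
print(s["time"],s["position"],s["tool_rot"],s["ft_force"],s["grip_width"])
```

```text
22.9 [ 0.5105 -0.3104  0.2453] [-2.2183 -2.2209  0.0001] [-0.2412  0.0462 -2.9926] 0.40735376736767
```

View pics/w6z.png

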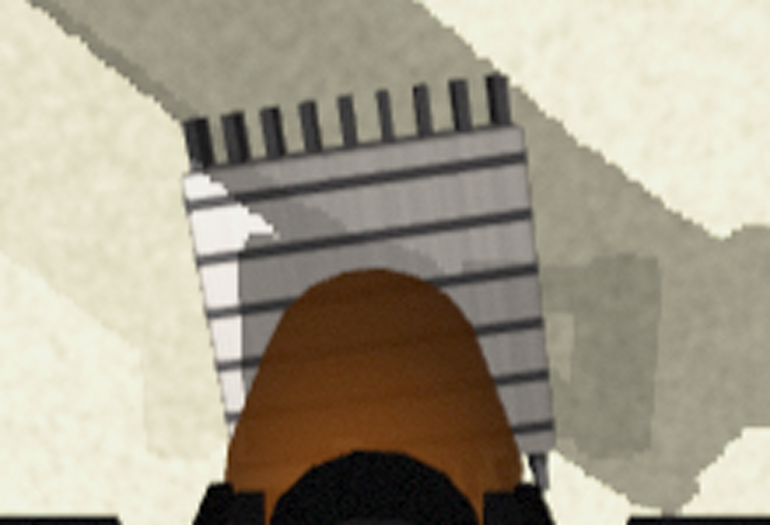

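View pics/t5z.png

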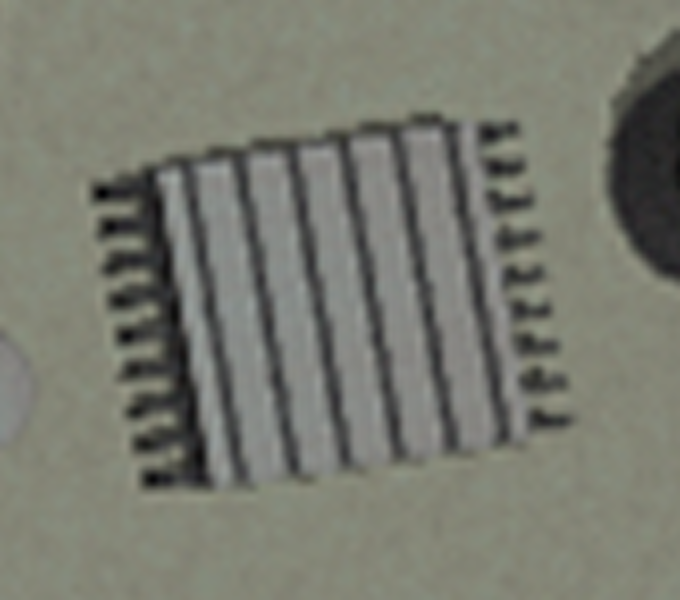

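Run:
```python
from h import *
c=dict(np.load("c6.npz"))
a,b,d=[onplane(c,((x+.5)/3.5-.5+220,(y+.5)/3.5-.5+90),.036)[:2] for x,y in ((184,173),(522,127),(553,447))]
print(a,b,d,np.linalg.norm(a-b),np.linalg.norm(b-d),(a+d)/2)
q=[]
for x,y in ((158,172),(472,120),(525,437),(212,487)):
    X=(x+.5)/4-.5+570;Y=(y+.5)/4-.5+110
    q.append(onplane("top",((X+.5)/2.1-.5+130,(Y+.5)/2.1-.5+110),.036)[:2])
q=np.array(q);print(q,q.mean(0))
```

```text
[ 0.44990057 -0.26674926] [ 0.55664837 -0.25236808] [ 0.57132559 -0.35870692] 0.10771216542724113 0.10734696017746828 [ 0.51061308 -0.31272809]
[[ 0.55528931 -0.25175581]
 [ 0.57193033 -0.35862411]
 [ 0.46466193 -0.37264433]
 [ 0.44898242 -0.26686996]] [ 0.510216   -0.31247355]
```

Call:
send_rows(
  rotation=[
    [0,0,0],
    [0,0,0],
    [0,0,0],
    [0,0,0],
    [0,0,0],
    [0,0,0],
    [0,0,0],
    [0,0,0],
    [0,0,0],
    [0,0,0],
    [0,0,0],
    [0,0,0],
  ],
  slide=[
    [0,0,6],
    [0,0,18],
    [0,0,32],
    [0,0,46],
    [0,0,58],
    [0,0,68],
    [0,0,75],
    [0,0,78],
    [0,0,80],
    [0,0,81],
    [0,0,81],
    [0,0,81],
  ],
  fingers=[1,1,1,1,1,1,1,1,1,1,1,1],
)

```text
time: 24.15
position: [0.511, -0.3122, 0.1662]
tool_rot: [2.222, 2.22, 0.001]
ft_force: [0.1, -0.6, -2.2]
grip_width: 0.404
```

Call:
send_rows(
  rotation=[
    [0,0,0],
    [0,0,0],
    [0,0,0],
  ],
  slide=[
    [0,0,0.5],
    [0,0,1],
    [0,0,1],
  ],
  fingers=[1,1,1],
)

```text
time: 24.45
position: [0.5108, -0.312, 0.1647]
tool_rot: [-2.222, -2.221, -0.0]
ft_force: [0.0, -0.2, -1.7]
grip_width: 0.405
```

Call:
send_rows(
  rotation=[
    [0,0,0],
    [0,0,0],
    [0,0,0],
  ],
  slide=[
    [0,0,0.5],
    [0,0,1],
    [0,0,1],
  ],
  fingers=[1,1,1],
)

```text
time: 24.75
position: [0.5107, -0.312, 0.1636]
tool_rot: [-2.222, -2.221, -0.0]
ft_force: [0.2, -0.4, -3.7]
grip_width: 0.407
```

Call:
send_rows(
  rotation=[
    [0,0,0],
    [0,0,0],
    [0,0,0],
  ],
  slide=[
    [0,0,0.4],
    [0,0,0.8],
    [0,0,0.8],
  ],
  fingers=[1,1,1],
)

```text
time: 25.05
position: [0.5107, -0.3121, 0.1629]
tool_rot: [-2.222, -2.221, -0.0]
ft_force: [0.4, -1.0, -2.2]
grip_width: 0.407
```

Call:
send_rows(
  rotation=[
    [0,0,0],
    [0,0,0],
    [0,0,0],
  ],
  slide=[
    [0,0,0.3],
    [0,0,0.5],
    [0,0,0.5],
  ],
  fingers=[1,1,1],
)

```text
time: 25.35
position: [0.5108, -0.3122, 0.1628]
tool_rot: [2.222, 2.221, 0.0]
ft_force: [-1.6, 0.1, 0.5]
grip_width: 0.408
```

Call:
send_rows(
  rotation=[
    [0,0,0],
    [0,0,0],
    [0,0,0],
    [0,0,0],
    [0,0,0],
    [0,0,0],
    [0,0,0],
    [0,0,0],
    [0,0,0],
    [0,0,0],
    [0,0,0],
  ],
  slide=[
    [0,0,0],
    [0,0,0],
    [0,0,0],
    [0,0,0],
    [0,0,0],
    [0,0,-5],
    [0,0,-17],
    [0,0,-33],
    [0,0,-50],
    [0,0,-65],
    [0,0,-72],
  ],
  fingers=[0.1,-0.1,-0.4,-1,-1,-1,-1,-1,-1,-1,-1],
)

```text
time: 26.45
position: [0.5115, -0.3128, 0.2372]
tool_rot: [2.22, 2.219, 0.002]
ft_force: [0.6, -0.9, -0.5]
grip_width: 0.997
```

Call:
send_rows(
  rotation=[
    [0,0,0],
    [0,0,0],
    [0,0,0],
    [0,0,0],
    [0,0,0],
    [0,0,0],
    [0,0,0],
    [0,0,0],
    [0,0,0],
    [0,0,0],
    [0,0,0],
  ],
  slide=[
    [10,7,0],
    [33,22,0],
    [60,39,0],
    [85,56,0],
    [110,72,0],
    [135,89,0],
    [155,102,0],
    [169,111,0],
    [169,111,0],
    [169,111,0],
    [169,111,0],
  ],
  fingers=[-1,-1,-1,-1,-1,-1,-1,-1,-1,-1,-1],
)

```text
time: 27.55
position: [0.6209, -0.1452, 0.2345]
tool_rot: [2.225, 2.218, -0.001]
ft_force: [0.2, 0.8, -0.2]
grip_width: 0.997
```

Run:
```python
from h import *
s=get_state();c=camera_model("wrist");im=get_image("wrist");cv2.imwrite("pics/w7.png",im[:,:,::-1])
im=get_image("top");cv2.imwrite("pics/t7.png",cv2.resize(im[110:260,130:500,::-1],None,fx=2.1,fy=2.1,interpolation=cv2.INTER_CUBIC))
np.set_printoptions(precision=4,suppress=True)
print(s["time"],s["position"],s["tool_rot"],s["ft_force"],s["grip_width"])
cv2.imwrite("pics/t7s.png",cv2.resize(im[160:270,170:250,::-1],None,fx=5,fy=5,interpolation=cv2.INTER_CUBIC))
print(proj(c,(.6215,-.1433,.122)))
```

```text
27.55 [ 0.6209 -0.1452  0.2345] [ 2.2249  2.2176 -0.0013] [ 0.1672  0.7757 -0.2297] 0.9967929610024839
[327.0117 199.4591]
```

View pics/w7.png

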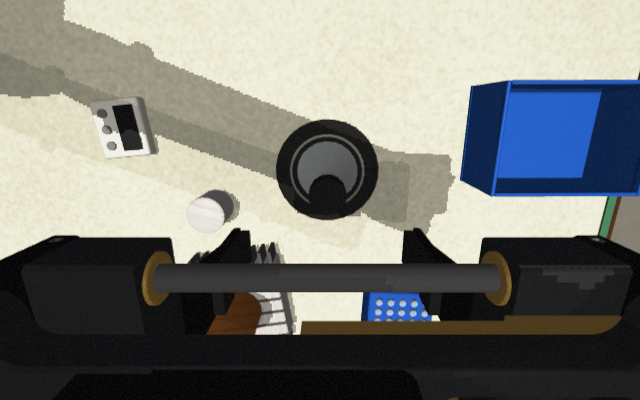

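View pics/t7.png

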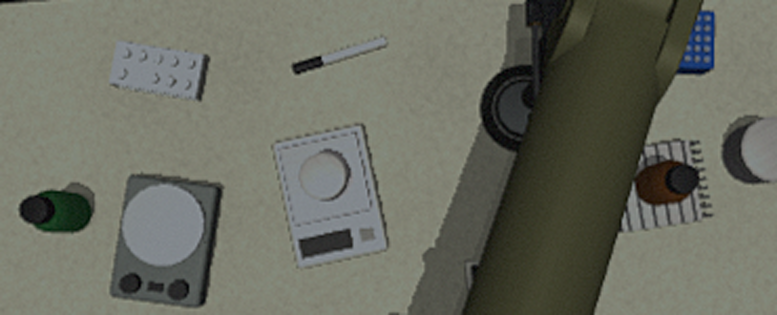

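View pics/t7s.png

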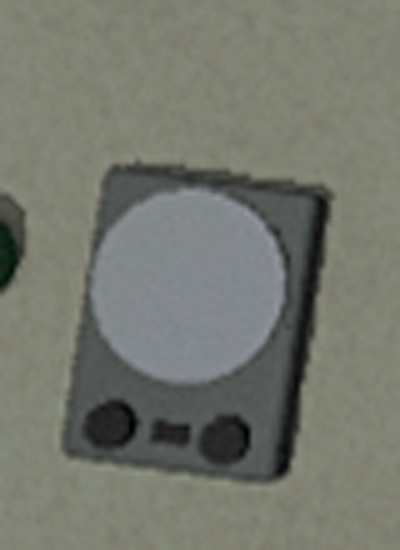

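Call:
send_rows(
  rotation=[
    [0,0,0],
    [0,0,0],
    [0,0,0],
    [0,0,0],
    [0,0,0],
    [0,0,0],
    [0,0,0],
    [0,0,0],
    [0,0,0],
    [0,0,0],
    [0,0,0],
    [0,0,0],
  ],
  slide=[
    [0,0,10],
    [0,0,27],
    [0,0,46],
    [0,0,65],
    [0,0,82],
    [0,0,97],
    [0,0,108],
    [0,0,114],
    [0,0,115],
    [0,0,115],
    [0,0,115],
    [0,0,115],
  ],
  fingers=[-1,-1,-1,-1,-1,-1,-1,-1,-1,-1,0,1],
  force=20,
)

```text
time: 28.85
position: [0.6223, -0.1433, 0.1202]
tool_rot: [2.221, 2.22, 0.002]
ft_force: [0.4, -0.1, -0.0]
grip_width: 0.896
```

Call:
send_rows(
  rotation=[
    [0,0,0],
    [0,0,0],
    [0,0,0],
    [0,0,0],
    [0,0,0],
    [0,0,0],
    [0,0,0],
  ],
  slide=[
    [0,0,0],
    [0,0,0],
    [0,0,0],
    [0,0,0],
    [0,0,0],
    [0,0,0],
    [0,0,0],
  ],
  fingers=[1,1,1,1,1,1,1],
)

```text
time: 29.55
position: [0.6218, -0.1431, 0.1194]
tool_rot: [-2.222, -2.221, 0.0]
ft_force: [0.1, 0.3, 0.0]
grip_width: 0.373
```

Call:
send_rows(
  rotation=[
    [0,0,0],
    [0,0,0],
    [0,0,0],
    [0,0,0],
    [0,0,0],
    [0,0,0],
    [0,0,0],
    [0,0,0],
    [0,0,0],
    [0,0,0],
    [0,0,0],
    [0,0,0],
  ],
  slide=[
    [0,0,-4],
    [0,0,-16],
    [0,0,-34],
    [0,0,-56],
    [0,0,-80],
    [4,-1,-104],
    [18,-6,-124],
    [42,-14,-138],
    [74,-24,-145],
    [108,-35,-145],
    [143,-46,-145],
    [178,-57,-145],
  ],
  fingers=[1,1,1,1,1,1,1,1,1,1,1,1],
)

```text
time: 30.75
position: [0.5644, 0.0358, 0.2656]
tool_rot: [2.223, 2.22, 0.002]
ft_force: [0.5, 0.5, -1.5]
grip_width: 0.371
```

Call:
send_rows(
  rotation=[
    [0,0,0],
    [0,0,0],
    [0,0,0],
    [0,0,0],
    [0,0,0],
    [0,0,0],
    [0,0,0],
    [0,0,0],
    [0,0,0],
    [0,0,0],
    [0,0,0],
    [0,0,0],
  ],
  slide=[
    [35,-11,0],
    [70,-23,0],
    [105,-34,0],
    [140,-45,0],
    [175,-56,0],
    [210,-68,0],
    [242,-78,0],
    [270,-87,0],
    [292,-94,0],
    [306,-99,10],
    [310,-100,25],
    [310,-100,35],
  ],
  fingers=[1,1,1,1,1,1,1,1,1,1,1,1],
)

```text
time: 31.95
position: [0.4647, 0.344, 0.2274]
tool_rot: [2.222, 2.22, -0.004]
ft_force: [0.1, -0.9, -1.3]
grip_width: 0.368
```

Call:
send_rows(
  rotation=[
    [0,0,0],
    [0,0,0],
    [0,0,0],
  ],
  slide=[
    [0,0,0],
    [0,0,0],
    [0,0,0],
  ],
  fingers=[1,1,1],
)

```text
time: 32.25
position: [0.466, 0.344, 0.23]
tool_rot: [2.224, 2.219, 0.001]
ft_force: [0.4, -0.2, -1.1]
grip_width: 0.376
```

Run:
```python
from h import *
s=get_state();c=camera_model("wrist");im=get_image("wrist");cv2.imwrite("pics/w8.png",im[:,:,::-1])
np.set_printoptions(precision=4,suppress=True);np.savez("c8.npz",**c)
cv2.imwrite("pics/w8z.png",cv2.resize(im[80:240,220:440,::-1],None,fx=3.5,fy=3.5,interpolation=cv2.INTER_CUBIC))
print(s["time"],s["position"],s["tool_rot"],s["ft_force"],s["grip_width"])
print(onplane("top",((188+.5)/5-.5+170,(285+.5)/5-.5+160),.05))
for r in range(0,360,45): print(r,(proj(c,(.465+.054*np.cos(np.radians(r)),.345+.054*np.sin(np.radians(r)),.05))-[220,80])*3.5)
```

```text
32.25 [0.466 0.344 0.23 ] [2.224  2.2185 0.0014] [ 0.3811 -0.2193 -1.1079] 0.3764545763579262
[0.4643 0.3456 0.05  ]
0 [547.1066 357.7836]
45 [498.4811 230.6007]
90 [367.644  175.6938]
135 [237.2272 231.2809]
180 [189.5474 358.6934]
225 [246.2874 477.8905]
270 [368.922  524.8656]
315 [491.2245 477.2809]
```

View pics/w8z.png

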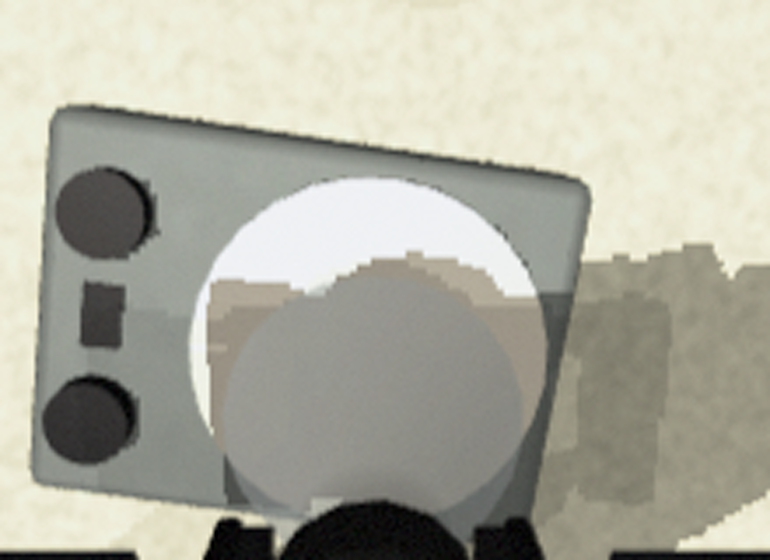

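Call:
send_rows(
  rotation=[
    [0,0,0],
    [0,0,0],
    [0,0,0],
    [0,0,0],
    [0,0,0],
    [0,0,0],
    [0,0,0],
    [0,0,0],
    [0,0,0],
    [0,0,0],
    [0,0,0],
    [0,0,0],
  ],
  slide=[
    [0,0,5],
    [0,0,15],
    [0,0,27],
    [0,0,38],
    [0,0,48],
    [0,0,55],
    [0,0,59],
    [0,0,61],
    [0,0,62],
    [0,0,63],
    [0,0,63],
    [0,0,63],
  ],
  fingers=[1,1,1,1,1,1,1,1,1,1,1,1],
)

```text
time: 33.5
position: [0.4652, 0.3451, 0.1668]
tool_rot: [-2.222, -2.221, -0.001]
ft_force: [0.0, -0.0, -1.5]
grip_width: 0.369
```

Call:
send_rows(
  rotation=[
    [0,0,0],
    [0,0,0],
    [0,0,0],
  ],
  slide=[
    [0,0,0.5],
    [0,0,1],
    [0,0,1],
  ],
  fingers=[1,1,1],
)

```text
time: 33.8
position: [0.4651, 0.3449, 0.1654]
tool_rot: [2.222, 2.221, 0.0]
ft_force: [0.3, 0.2, -1.9]
grip_width: 0.376
```

Call:
send_rows(
  rotation=[
    [0,0,0],
    [0,0,0],
    [0,0,0],
  ],
  slide=[
    [0,0,0.5],
    [0,0,1],
    [0,0,1],
  ],
  fingers=[1,1,1],
)

```text
time: 34.1
position: [0.4651, 0.3449, 0.1644]
tool_rot: [2.222, 2.221, -0.0]
ft_force: [0.4, -0.1, -2.0]
grip_width: 0.366
```

Call:
send_rows(
  rotation=[
    [0,0,0],
    [0,0,0],
    [0,0,0],
  ],
  slide=[
    [0,0,0.5],
    [0,0,1],
    [0,0,1],
  ],
  fingers=[1,1,1],
)

```text
time: 34.4
position: [0.4651, 0.345, 0.1635]
tool_rot: [-2.222, -2.221, -0.0]
ft_force: [-1.2, -0.8, -0.9]
grip_width: 0.374
```

Call:
send_rows(
  rotation=[
    [0,0,0],
    [0,0,0],
    [0,0,0],
  ],
  slide=[
    [0,0,0.3],
    [0,0,0.5],
    [0,0,0.5],
  ],
  fingers=[1,1,1],
)

```text
time: 34.7
position: [0.4652, 0.345, 0.1634]
tool_rot: [-2.222, -2.221, -0.001]
ft_force: [-1.8, -0.7, 1.7]
grip_width: 0.369
```

Contact made. Release, lift and move clear to view.

Call:
send_rows(
  rotation=[
    [0,0,0],
    [0,0,0],
    [0,0,0],
    [0,0,0],
    [0,0,0],
    [0,0,0],
    [0,0,0],
    [0,0,0],
    [0,0,0],
    [0,0,0],
    [0,0,0],
    [0,0,0],
  ],
  slide=[
    [0,0,0],
    [0,0,0],
    [0,0,0],
    [0,0,0],
    [0,0,0],
    [0,0,-5],
    [0,0,-20],
    [0,0,-40],
    [0,0,-60],
    [0,0,-80],
    [0,0,-95],
    [0,0,-100],
  ],
  fingers=[0.1,0,-0.2,-0.5,-1,-1,-1,-1,-1,-1,-1,-1],
)

```text
time: 35.9
position: [0.466, 0.3455, 0.2658]
tool_rot: [2.222, 2.221, 0.007]
ft_force: [-0.2, 0.4, 0.4]
grip_width: 1.0
```

Call:
send_rows(
  rotation=[
    [0,0,0],
    [0,0,0],
    [0,0,0],
    [0,0,0],
    [0,0,0],
    [0,0,0],
    [0,0,0],
    [0,0,0],
    [0,0,0],
    [0,0,0],
    [0,0,0],
  ],
  slide=[
    [12,0,0],
    [35,0,0],
    [65,0,0],
    [95,-5,0],
    [125,-10,0],
    [155,-20,0],
    [180,-30,0],
    [200,-40,0],
    [210,-45,0],
    [210,-45,0],
    [210,-45,0],
  ],
  fingers=[-1,-1,-1,-1,-1,-1,-1,-1,-1,-1,-1],
)

```text
time: 37.0
position: [0.4211, 0.5538, 0.2628]
tool_rot: [2.222, 2.219, -0.001]
ft_force: [0.8, -0.7, -0.5]
grip_width: 0.998
```

Run:
```python
from h import *
s=get_state()
im=get_image("top")[:,:,::-1];sc=get_image("scene")[:,:,::-1]
cv2.imwrite("pics/t9.png",im);cv2.imwrite("pics/s9.png",sc)
f=lambda i,x,y,w,h:cv2.resize(i[y:y+h,x:x+w],None,fx=5,fy=5,interpolation=cv2.INTER_CUBIC)
cv2.imwrite("pics/t9a.png",f(im,170,160,150,110));cv2.imwrite("pics/t9b.png",f(im,350,130,150,110))
cv2.imwrite("pics/s9a.png",f(sc,320,140,150,95));cv2.imwrite("pics/s9b.png",f(sc,165,140,150,110))
print(s["time"],s["position"],s["ft_force"])
# tin top etc. predicted pixels
for n,c,z in (("flask",(.465,.345),.166),("flaskbase",(.465,.345),.05),("tin",(.5235,.130),.106)): 
  p=proj("top",(*c,z)); q=proj("scene",(*c,z));print(n,(p-[170,160]+.5)*5-.5,(q-[320,140]+.5)*5-.5)
for z in (.168,.036):
  p=proj("top",(.5105,-.3126,z)); q=proj("scene",(.5105,-.3126,z));print("bottle",(p-[350,130]+.5)*5-.5,(q-[165,140]+.5)*5-.5)
```

```text
37.0 [0.42111377 0.55382449 0.26281638] [ 0.75251321 -0.66982713 -0.51823115]
flask [126.49827854 279.12138594] [613.09845628  59.61715907]
flaskbase [189.06092136 283.65640038] [568.5208279  217.22866746]
tin [566.55439154 167.40021561] [201.91491208 212.58665535]
bottle [533.94913007 325.36761381] [120.40929748  94.71071843]
bottle [460.58938239 341.80378463] [167.88394589 274.48728403]
```

View pics/t9a.png

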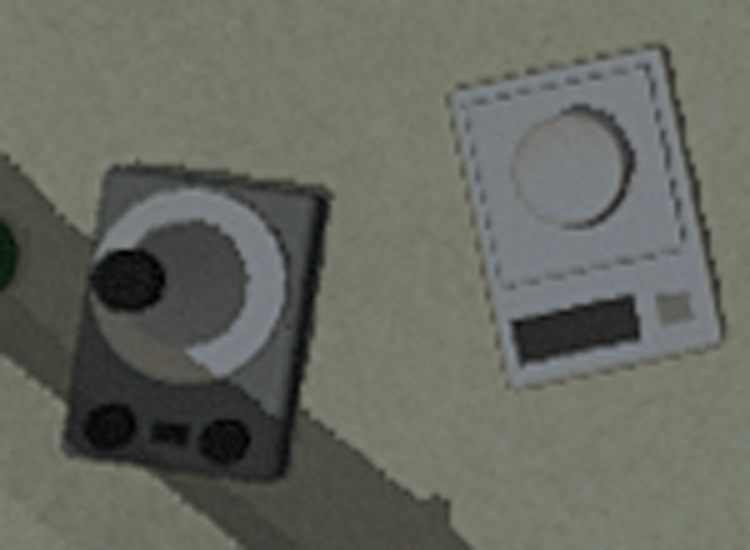

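View pics/t9b.png

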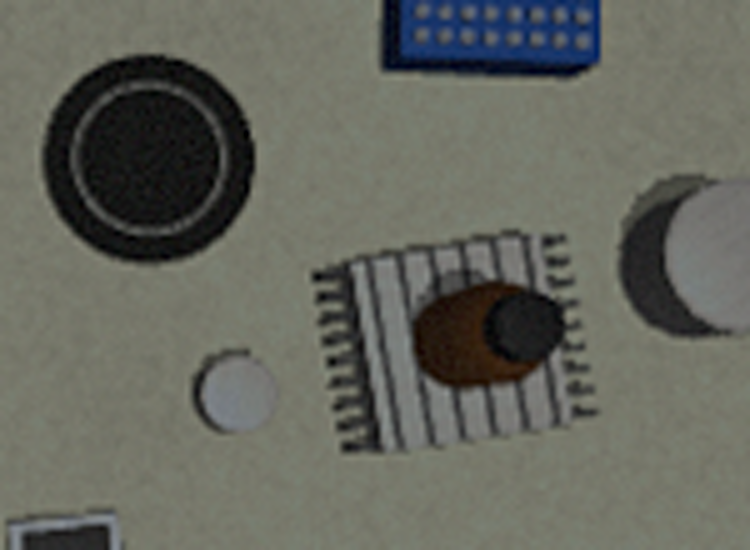

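View pics/s9.png

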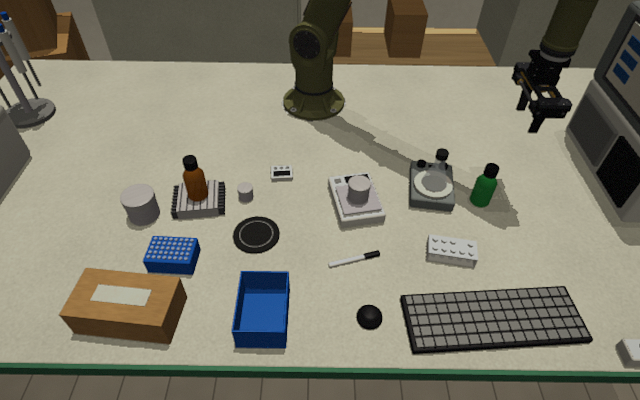

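View pics/s9a.png

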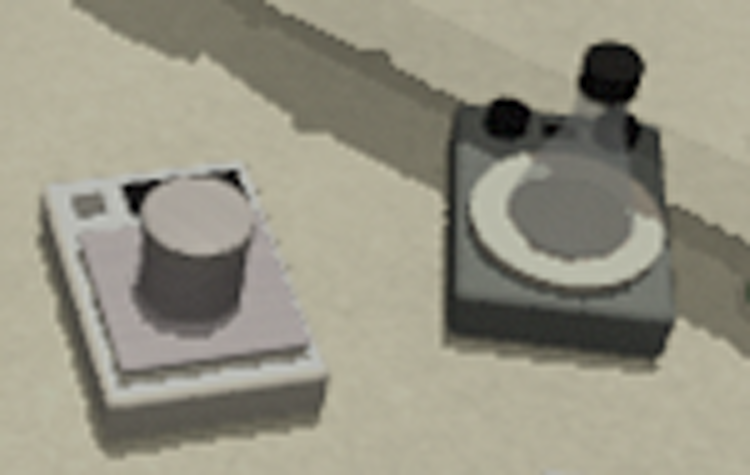

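View pics/s9b.png

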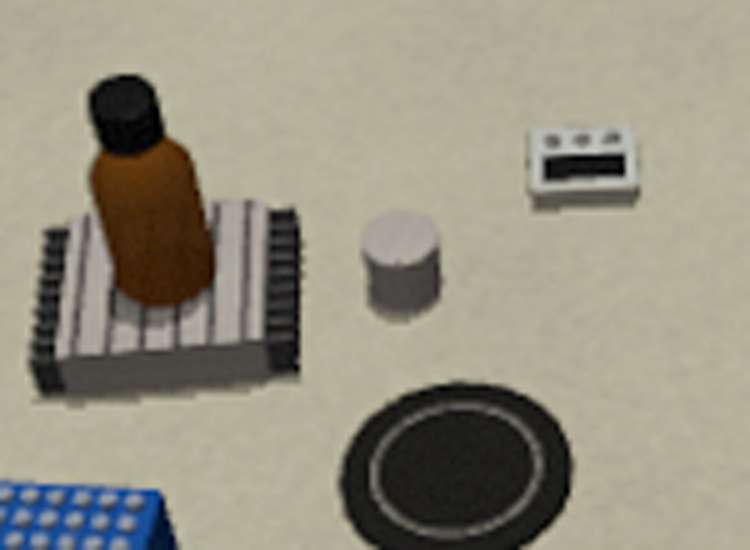

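Run:
```python
from h import *
np.set_printoptions(precision=4,suppress=True)
Z=lambda x0,y0,p:((p[0]+.5)/5-.5+x0,(p[1]+.5)/5-.5+y0)
for n,a,b in (("cap",("top",Z(350,130,(529,325))),("scene",Z(165,140,(123,93)))),("tin",("top",Z(170,160,(571,168))),("scene",Z(320,140,(196,217)))),
 ("stopper",("top",Z(170,160,(127,279))),("scene",Z(320,140,(612,62)))),
 ("fbase",("top",Z(170,160,(188,284))),("scene",Z(320,140,(570,213))))): print(n,*tri(a,b))
```

```text
cap [ 0.5107 -0.3104  0.1692] 0.0008652222679405401
tin [0.5234 0.1275 0.1026] 0.0005565336845189101
stopper [0.4651 0.345  0.1645] 0.00031979607266610627
fbase [0.4648 0.345  0.0531] 0.0003407503585413151
```

Run:
```python
from bench import *
s=get_state();print(s["time"],abs(s["qd"]).max());print(close_job())
```

```text
37.1 0.0032160155334581956
the job is handed in; nothing more can be done
None
```

The job is handed in at 37.1 s, with the flask on the stirrer, the bottle on the cooling plate and the tin on the balance. I parked the flask on the mat first, then moved the tin to the balance, the bottle to the cooling plate, and the flask from the mat to the stirrer. Each vessel was lowered in steps of 1 mm or less until the wrist force showed contact (peak about 6 N), and only then released.

The last check used the overhead and scene cameras:
- **Flask:** within about 1 mm of the stirrer plate's centre.
- **Bottle and tin:** each about 2–3 mm off centre in y, which is close to the 2 mm calibration error, so I left them.
- **Upright:** all three look upright. Two measured tops agree with the given heights to 1–2 mm; the tin's came out 3 mm low.
- **Bystanders:** the tube rack, tip box, timer and look-alikes show no visible movement in the pictures, and the gripper was clear of everything.

No check failed.

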